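Find the concealed catch and release the battery tray

ROBOT

A 6-joint arm with a two-finger parallel gripper is mounted at the origin on a cart in front of the work surface, level with it; the furniture and walls round the work are solid. World frame = base frame: x ahead of the robot, y to its left, z up, the work surface at z = 0. Lengths are in m, angles in rad, forces in N, time in s.
With the tool pointing down it reaches from about 0.35 to 0.775 m from the base axis. Payload 5.5 kg.
Tool frame: the origin (TCP) lies at the very end of the fingers, on their centre line; the grasp point (between the pads) lies 19 mm behind it; z points along the fingers, y is the line along which they close (so a half turn about z gives the same grasp; the last joint's range is limited). The gripper opens to 85 mm and grips with 20 to 120 N. Pads are 22 mm wide; open, the fingers measure 114 mm over their backs; the gripper's body (76 mm by 85 mm) begins 54 mm behind the grasp point. The pads swing forward as they close: fully open they stand 13 mm farther back than shut.
Start: joints at [1.033, 0.313, 0.046, 1.304, 0, 1.431], TCP at [0.223, 0.53, 0.231] pointing down, gripper open.
Joint ranges: [-2.76, 2.76], [-0.86, 1.69], [-1.03, 1.26], [-2.2, 2.34], [-1.47, 1.5], [-3.14, 3.14]. Speed limits (rad/s): [2.57, 2.57, 3.14, 3.14, 3.14, 3.14].

INTERFACE

Orientations are given as a unit quaternion [w, x, y, z].
In Python, from workcell import env gives the robot as it stands. The module is installed in compiled form; this text tells all that it offers.
- The arm moves only by the tool jog_arm, never from a script. Its arguments are lists of equal length, an entry for each row: "gripper": the opening, from 0 (shut) to 1 (fully open); "offset": the shift along the world's x, y, z in cm, a list of three; "twist": the turn about the world's z in degrees. In form: {"gripper": [gripper, ...], "offset": [[dx, dy, dz], ...], "twist": [twist, ...]}. A call has exactly 8 rows; each row is the pose to reach, as a shift and turn from the pose commanded when the call began; what a row does not reach only later rows make up. A row lasts 1/8 s, in which the tool goes at most 62.5 mm and 10.7 degrees, less where a joint would pass 70% of its speed; a pose out of reach is approached as far as the arm can. A call with a gripper value outside its range is refused whole. The fingers move at their own pace and stop on an object; "squeeze" is the grip in N (left out, the last holds). Time passes only in rows, so rows that repeat a pose let the fingers close, or fill a call up. It gives the time, the measured TCP pose, the force, the opening and the grip force at its end, in the units of the state.
- env.get_state(): the state, without advancing time (a new reading comes with each control period).
- env.read_camera(name): name is "side" or "top" or "wrist"; returns a dict with "image" (400x640x3 uint8, red, green, blue), "z_map" (400x640 float32, m along the optical axis (not along the pixel's ray), 0 where there is no reading), "fovy" (degrees; the focal length in pixels is half the picture's height over the tangent of half this angle, whatever the lens; pixels are square), "cx", "cy" (the principal point, pixels), "distortion" ([k1, k2, p1, p2, k3] as OpenCV has them; the pictures are not rectified), "cam_to_world" (4x4, takes a point from camera to world coordinates). Camera axes: x right, y up, looking along -z (the intrinsics and any distortion apply to the point x, -y, -z); pixel columns grow to the right and rows downward; lengths in m; the calibration is good to about 2 mm. A picture is of the moment at which its call begins.
- env.hand_in(): hands the job in; it is judged then, once.
The state is a dict: "clock": time; "joint_pos": joint angles; "qvel": joint speeds; "tau": joint torques, N m; "tcp_pos": TCP position; "orientation": TCP orientation; "wrist_force": force on the tool from outside, world axes, zero at the start; "ft_torque": the same for the moment, N m; "finger_gap": finger opening in m; "grip_force": force on a finger pad.
Only numpy, scipy, OpenCV 4.12 (cv2) and the standard library are available. Lean on these libraries where they do the work, as an engineer would, in place of code of your own. Each camera call takes 0.05 s, during which the arm holds its last target. There are 200 camera calls.

TASK

One of the six identical flush tiles on top of the grey instrument case is a concealed push catch; the other five are rigid blanks. Feel over the tiles with the fingertips, without bearing down hard, until you find the one that gives, and press it so that the battery tray springs out of the front by itself; then take the hand away so the catch comes back up. Do not pull or touch the tray, do not lift anything, and leave the bottle, tape and cups where they stand.

Things in the scene. Friction and masses are not known exactly. Their poses are not given: they have to be found in the camera images.
- case: Grey instrument case fixed to the desk, 140 (x) x 164 (y) x 60 mm high, with a black battery tray in its front. Origin: centre of its underside, on the desk; x towards its back, y to its left, z up; the front (-x) faces the robot. On its flat top lie six alike grey tiles, 44 x 44 mm, 2 mm apart, flush with the rim: 2 rows (case x = -23, +23 mm) of 3 (case y = +46, 0, -46 mm).
- panel (a point): Centre of the flat top of the case, level with the upper faces of the six tiles, 60 mm above the desk; axes as the case's. One tile, another each time, is the catch and looks like the rest; the five blanks are rigid.
- catch (a joint): Travel of the concealed catch in m: 0 flush, 0.005 fully in, straight down. It starts to give at about 1.2 N, is fully in at about 4 N, frees the tray after about 3 mm and springs back up by itself. A fingertip smaller than the tile, near the tile's middle, presses it.
- tray (a joint): Travel of the sprung battery tray (black, 140 mm wide, 40 mm high, two cells in it) out of the front of the case towards its -x, in m: 0 latched shut, 0.036 fully out. A spring drives it out in about half a second once the catch is pressed, and it stays out.
- tray_front (a point): Centre of the front face of the black battery tray (140 x 40 mm), 30 mm above the desk; it shifts along the case's -x as the tray comes out.
- reagent_bottle: Bystander: small brown bottle with white cap, 33 mm wide and 69 mm tall, standing loose about 0.14 m to the left of the case's centre. Origin at the centre of its underside.
- tape_roll: Bystander: roll of tan tape lying flat, 100 mm across and 25 mm high, loose, about 0.16 m to the right of the case's centre. Origin at the centre of its underside.
- cup_a: Bystander: clear plastic measuring cup, 70 mm wide and 47 mm tall, loose, far to the left. Origin at the centre of its underside.
- cup_c: Bystander: a like clear measuring cup, loose, far to the right. Origin at the centre of its underside.

How it is judged:
By the outcome, as a careful person would: the job done as asked, in the order asked, and still so for the second after the job is handed in, with the robot touching nothing.
It also fails if it takes over 48 s, if anything falls off the work surface, if the arm or the gripper's body presses on something with over 40 N, if the wrist force passes 120 N, or if a joint passes its speed limit or range.

## Working session

There is one attempt and no reset: what is moved stays moved. The work goes in short steps, Python scripts to look and compute and a tool call to move; the robot and the scene stay as the last step left them, time stands still between calls to the robot, and variables do not carry over. Pictures are saved under pics/ and viewed, at most 10 in all, crops included, and the job is handed in when it is done.

Besides the shell and the picture viewer there is one more tool, called after ">>>" in YAML: its name, and indented under it one key for each argument. jog_arm: Moves the arm, as the interface text tells. Its arguments: {"type":"object","properties":{"gripper":{"type":"array"},"offset":{"type":"array"},"twist":{"type":"array"},"squeeze":{"type":"number"}},"required":["gripper","offset","twist"]}

```bash
mkdir -p pics; cat > h.py <<'E'
from workcell import env
import numpy as np, cv2
def pts(c,uv,z):
    f=200/np.tan(np.radians(c['fovy'])/2)
    K=np.array([[f,0,c['cx']],[0,f,c['cy']],[0,0,1]])
    n=cv2.undistortPoints(np.array(uv,float).reshape(-1,1,2),K,np.array(c['distortion'],float))[:,0]
    d=np.c_[n[:,0],-n[:,1],-np.ones(len(n))]@c['cam_to_world'][:3,:3].T
    o=c['cam_to_world'][:3,3]
    return o+d*((z-o[2])/d[:,2])[:,None]
def save(c,n): cv2.imwrite(f'pics/{n}.png',c['image'][:,:,::-1])
E
python3 - <<'E'
from h import *
s=env.get_state();print(s)
for n in('top','side'):
    c=env.read_camera(n);save(c,n+'0');print(n,c['fovy'],c['cam_to_world'].round(3).tolist());np.save(n+'.npy',c,allow_pickle=True)
E
```

```text
{'clock': 0.0, 'joint_pos': array([ 1.03336761e+00,  3.14048445e-01,  4.49734446e-02,  1.30359037e+00,
       -3.23608917e-06,  1.43120258e+00]), 'qvel': array([-0.0007297 , -0.00084135,  0.00024331,  0.00056375, -0.00063228,
       -0.00011118]), 'tau': array([-1.90667255e-03, -4.80628610e+01,  2.98535603e+01,  1.94137869e-02,
       -2.64098026e-04, -1.48560025e-05]), 'tcp_pos': array([0.22251132, 0.52964865, 0.23037927]), 'orientation': array([-3.08812959e-04,  1.97608191e-01,  9.80280638e-01, -8.82025711e-04]), 'wrist_force': array([-0.54055395, -0.20733609,  0.10663594]), 'ft_torque': array([ 0.04945915,  0.00592485, -0.06801403]), 'grip_force': 0.0, 'finger_gap': 0.08541743723804869}
top 45.81795461375748 [[0.01, 0.997, -0.076, 0.389], [-1.0, 0.012, 0.019, 0.033], [0.02, 0.076, 0.997, 1.504], [0.0, 0.0, 0.0, 1.0]]
side 47.293778071471536 [[-0.999, 0.019, -0.028, 0.467], [-0.033, -0.42, 0.907, 1.318], [0.006, 0.907, 0.421, 0.679], [0.0, 0.0, 0.0, 1.0]]
```

View pics/top0.png

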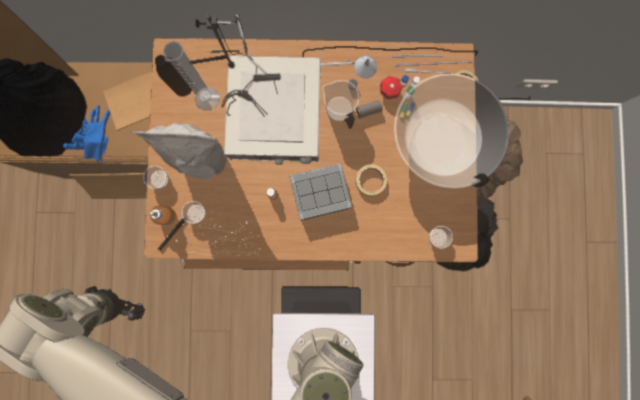

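View pics/side0.png

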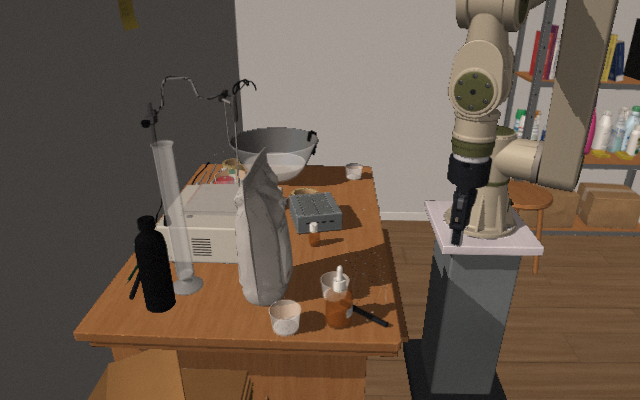

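The top view shows the case with its six tiles at about (321,190), slightly turned. The bottle is at (271,192) and the tape at (371,180). In the side view the tall objects (grey bag, cylinder) stand to the left, between the arm and the case.

```bash
python3 - <<'E'
from h import *
c=np.load('top.npy',allow_pickle=True).item()
im=c['image']; roi=im[155:230,280:365].astype(int)
hsv=cv2.cvtColor(im,cv2.COLOR_RGB2HSV)
m=((im[...,0].astype(int)-im[...,2])<12).astype(np.uint8)
k=np.zeros_like(m);k[160:225,284:358]=1;m*=k
m=cv2.morphologyEx(m,cv2.MORPH_CLOSE,np.ones((3,3)))
cs,_=cv2.findContours(m,0,1);q=max(cs,key=cv2.contourArea)
r=cv2.minAreaRect(q);print(r);b=cv2.boxPoints(r)
w=pts(c,b,.06);print(w.round(4),w.mean(0),[np.linalg.norm(w[i]-w[i-1]) for i in range(4)])
big=cv2.resize(im[150:235,275:365],None,fx=8,fy=8,interpolation=2)
for p in b: cv2.circle(big,tuple(int((v-o)*8) for v,o in zip(p,(275,150))),4,(255,0,0),-1)
big=cv2.resize(big,None,fx=.8,fy=.8)
cv2.imwrite('pics/topcrop.png',big[:,:,::-1])
z=c['z_map'];o=c['cam_to_world']
print('depth-derived top height', (c['cam_to_world']@np.array([0,0,-z[190,321],1])) , z[190,321])
E
```

```text
((320.5561828613281, 191.5898895263672), (44.17945861816406, 51.419795989990234), 76.4295654296875)
[[ 0.5768  0.1058  0.06  ]
 [ 0.6162 -0.0475  0.06  ]
 [ 0.4839 -0.0803  0.06  ]
 [ 0.4453  0.0721  0.06  ]] [0.53055523 0.0125268  0.06      ] [np.float64(0.13569990854928657), np.float64(0.15827801726948298), np.float64(0.1362520884369321), np.float64(0.1572203475481137)]
depth-derived top height [0.49988804 0.006098   0.05860581 1.        ] 1.4496375
```

View pics/topcrop.png

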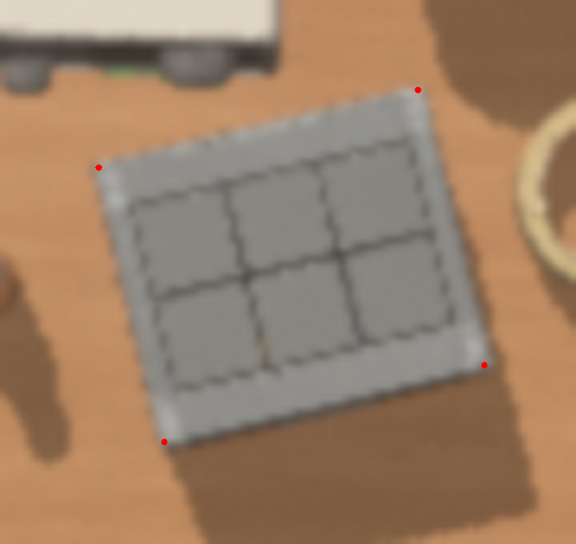

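>>> jog_arm:
  gripper: [0,0,0,0,0,0,0,0]
  offset:
    - [2,-4,0]
    - [5,-9,-1]
    - [8,-14,-2]
    - [11,-19,-3]
    - [14,-24,-4]
    - [17,-29,-5]
    - [19,-33,-6]
    - [21,-37,-7]
  twist: [4,9,14,19,24,29,33,37]

```text
clock: 1.1
tcp_pos: [0.4331, 0.1585, 0.1608]
orientation: [-0.0, -0.125, 0.992, 0.0]
wrist_force: [1.4, 0.8, -0.3]
finger_gap: -0.0
grip_force: 0.0
```

>>> jog_arm:
  gripper: [0,0,0,0,0,0,0,0]
  offset:
    - [2,-3,-1]
    - [4,-7,-3]
    - [6,-10,-5]
    - [6.5,-10.8,-6]
    - [6.5,-10.8,-7]
    - [6.5,-10.8,-7]
    - [6.5,-10.8,-7]
    - [6.5,-10.8,-7]
  twist: [0,0,0,0,0,0,0,0]

```text
clock: 2.1
tcp_pos: [0.498, 0.0528, 0.092]
orientation: [0.001, -0.124, 0.992, -0.0]
wrist_force: [-0.7, 0.3, -0.7]
finger_gap: 0.0001
grip_force: 0.0
```

```bash
python3 - <<'E'
from h import *
s=env.get_state();print(s['clock'],s['tcp_pos'],s['wrist_force'],s['ft_torque'])
c=env.read_camera('wrist');save(c,'w1')
np.save('wrist.npy',c,allow_pickle=True)
E
```

```text
2.1 [0.49795201 0.05281501 0.09202197] [-0.70238542  0.25455611 -0.71619261] [-0.03378364 -0.01711979 -0.04512292]
```

View pics/w1.png

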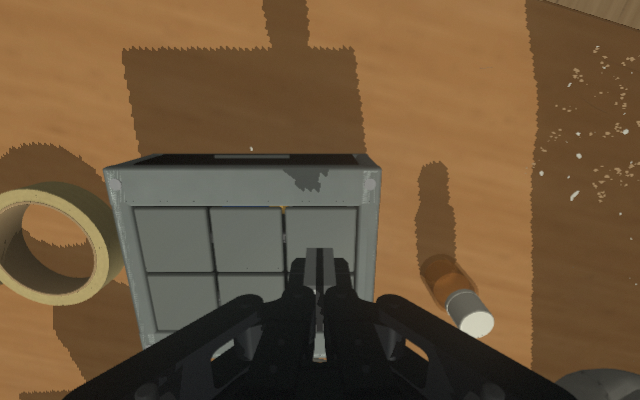

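The wrist view looks back towards the robot. The tile seams cross at about (212,273), (284,272), and the front edge of the tiles has seams at (211,207), (285,206). The closed fingers are over the front-left tile.

```bash
python3 - <<'E'
from h import *
c=np.load('wrist.npy',allow_pickle=True).item()
w=pts(c,[(212,273),(284.5,272),(211,207),(285,206),(133,207),(357,206)],.06);print(w.round(4))
d=w[1]-w[0];print(np.degrees(np.arctan2(d[1],d[0]))-90,np.linalg.norm(d[:2]))
print('C',(w[0]+w[1])/2)
E
```

```text
[[ 0.5394 -0.0087  0.06  ]
 [ 0.5271  0.0369  0.06  ]
 [ 0.4944 -0.0157  0.06  ]
 [ 0.4828  0.0276  0.06  ]
 [ 0.5061 -0.0615  0.06  ]
 [ 0.4721  0.0698  0.06  ]]
15.133539694180058 0.04723643420350467
C [0.53322751 0.01406809 0.06      ]
```

>>> jog_arm:
  gripper: [0,0,0,0,0,0,0,0]
  offset:
    - [0,0,-1]
    - [0,0,-2]
    - [0,0,-2.4]
    - [0,0,-2.5]
    - [0,0,-2.6]
    - [0,0,-2.7]
    - [0,0,-2.7]
    - [0,0,-2.7]
  twist: [0,0,0,0,0,0,0,0]

```text
clock: 3.15
tcp_pos: [0.4979, 0.0521, 0.0645]
orientation: [0.0, -0.124, 0.992, 0.0]
wrist_force: [0.1, -0.3, 0.2]
finger_gap: -0.0003
grip_force: 0.0
```

>>> jog_arm:
  gripper: [0,0,0,0,0,0,0,0]
  offset:
    - [0,0,-0.1]
    - [0,0,-0.2]
    - [0,0,-0.3]
    - [0,0,-0.35]
    - [0,0,-0.4]
    - [0,0,-0.45]
    - [0,0,-0.5]
    - [0,0,-0.5]
  twist: [0,0,0,0,0,0,0,0]

```text
clock: 4.15
tcp_pos: [0.4978, 0.0521, 0.0601]
orientation: [0.0, -0.124, 0.992, -0.0]
wrist_force: [-2.0, -0.4, 7.5]
finger_gap: -0.0002
grip_force: 3.3
```

First tile is rigid (7.5 N, no travel). Next: front-middle.

>>> jog_arm:
  gripper: [0,0,0,0,0,0,0,0]
  offset:
    - [0,0,0.8]
    - [0.6,-2.2,0.8]
    - [1.1,-4.4,0.8]
    - [1.1,-4.4,0.4]
    - [1.1,-4.4,0.2]
    - [1.1,-4.4,0.1]
    - [1.1,-4.4,0.02]
    - [1.1,-4.4,0.02]
  twist: [0,0,0,0,0,0,0,0]

```text
clock: 5.15
tcp_pos: [0.5082, 0.0088, 0.06]
orientation: [-0.0, -0.124, 0.992, 0.0]
wrist_force: [-1.8, 0.9, 6.1]
finger_gap: -0.0001
grip_force: 2.9
```

>>> jog_arm:
  gripper: [0,0,0,0,0,0,0,0]
  offset:
    - [0,0,0.8]
    - [0.6,-2.2,0.8]
    - [1.3,-4.5,0.8]
    - [1.3,-4.5,0.4]
    - [1.3,-4.5,0.2]
    - [1.3,-4.5,0.1]
    - [1.3,-4.5,0]
    - [1.3,-4.5,0]
  twist: [0,0,0,0,0,0,0,0]

```text
clock: 6.15
tcp_pos: [0.5212, -0.0361, 0.0601]
orientation: [-0.0, -0.124, 0.992, 0.0]
wrist_force: [-2.2, 1.2, 4.9]
finger_gap: -0.0
grip_force: 2.7
```

>>> jog_arm:
  gripper: [0,0,0,0,0,0,0,0]
  offset:
    - [0,0,0.8]
    - [2.2,0.6,0.8]
    - [4.4,1.1,0.8]
    - [4.4,1.1,0.4]
    - [4.4,1.1,0.2]
    - [4.4,1.1,0.1]
    - [4.4,1.1,0]
    - [4.4,1.1,0]
  twist: [0,0,0,0,0,0,0,0]

```text
clock: 7.15
tcp_pos: [0.5653, -0.0259, 0.0596]
orientation: [-0.0, -0.124, 0.992, 0.0]
wrist_force: [-0.3, -0.3, 0.1]
finger_gap: 0.0004
grip_force: 0.1
```

>>> jog_arm:
  gripper: [0,0,0,0,0,0,0,0]
  offset:
    - [0,0,-0.02]
    - [0,0,-0.04]
    - [0,0,-0.06]
    - [0,0,-0.08]
    - [0,0,-0.1]
    - [0,0,-0.1]
    - [0,0,-0.1]
    - [0,0,-0.1]
  twist: [0,0,0,0,0,0,0,0]

```text
clock: 8.15
tcp_pos: [0.5659, -0.026, 0.0586]
orientation: [0.0, -0.124, 0.992, -0.0]
wrist_force: [-0.8, 0.1, 2.7]
finger_gap: 0.0
grip_force: 1.6
```

>>> jog_arm:
  gripper: [0,0,0,0,0,0,0,0]
  offset:
    - [0,0,-0.03]
    - [0,0,-0.06]
    - [0,0,-0.1]
    - [0,0,-0.13]
    - [0,0,-0.16]
    - [0,0,-0.2]
    - [0,0,-0.2]
    - [0,0,-0.2]
  twist: [0,0,0,0,0,0,0,0]

```text
clock: 9.15
tcp_pos: [0.5659, -0.0258, 0.0566]
orientation: [0.0, -0.124, 0.992, 0.0]
wrist_force: [0.4, -0.2, 2.1]
finger_gap: 0.0003
grip_force: 1.1
```

It gives: 2.1 N at 56.6 mm. Press a bit further, then lift.

>>> jog_arm:
  gripper: [0,0,0,0,0,0,0,0]
  offset:
    - [0,0,-0.04]
    - [0,0,-0.08]
    - [0,0,-0.1]
    - [0,0,-0.1]
    - [0,0,-0.1]
    - [0,0,-0.1]
    - [0,0,-0.1]
    - [0,0,-0.1]
  twist: [0,0,0,0,0,0,0,0]

```text
clock: 10.15
tcp_pos: [0.5659, -0.0258, 0.0556]
orientation: [0.0, -0.124, 0.992, 0.0]
wrist_force: [0.9, 1.8, 2.1]
finger_gap: -0.0003
grip_force: 1.3
```

>>> jog_arm:
  gripper: [0,0,0,0,0,0,0,0]
  offset:
    - [0,0,0.3]
    - [0,0,1]
    - [0,0,3]
    - [0,0,6]
    - [0,0,9]
    - [0,0,11]
    - [0,0,12]
    - [0,0,12]
  twist: [0,0,0,0,0,0,0,0]

```text
clock: 11.15
tcp_pos: [0.5658, -0.026, 0.1758]
orientation: [0.0, -0.124, 0.992, -0.0]
wrist_force: [0.5, -0.8, -0.3]
finger_gap: 0.0002
grip_force: 0.0
```

```bash
python3 - <<'E'
from h import *
print(env.get_state()['wrist_force'])
c=env.read_camera('wrist');save(c,'w2')
E
```

```text
[ 0.4812259  -0.79937838 -0.25908603]
```

View pics/w2.png

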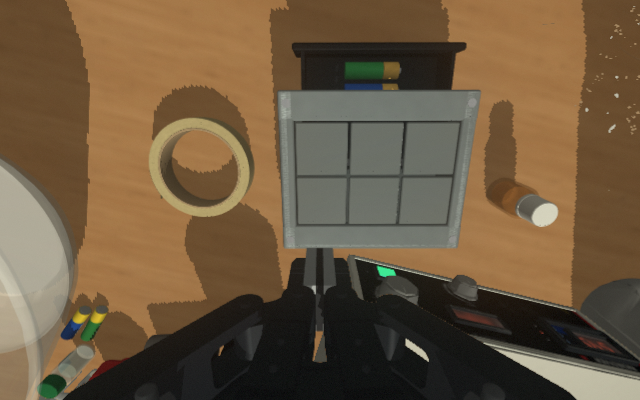

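The tray is out at (380,65) with its cells showing. All six tiles look flush, the bottle (530,205) and tape (200,167) still stand, and the hand is clear.

```bash
python3 -c "
from workcell import env
print(env.hand_in())"
```

```text
the job is handed in; nothing more can be done
None
```

The back-right tile is the catch: I pressed it, the tray sprang out by itself, the hand was lifted clear with the tiles looking flush again, and the job was handed in about 11 s into the 48 s allowed; no verdict came back.

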